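# Put the balance weights back in their case

### The arm

A 6-joint arm with a two-finger parallel gripper is mounted at the origin on the work surface. World frame = base frame: x ahead of the robot, y to its left, z up, the work surface at z = 0. Lengths are in m, angles in degrees, forces in N, time in s.
With the tool pointing down it reaches from about 0.25 to 0.725 m from the base axis. Payload 9.7 kg.
Tool frame: the origin (TCP) lies midway between the tips of the shut fingers; the grasp point (between the pads) lies 19 mm behind it; z points along the fingers, y is the line along which they close (so a half turn about z gives the same grasp; the last joint's range is limited). The gripper opens to 85 mm and grips with 20 to 120 N. Pads are 22 mm wide; open, the fingers measure 114 mm over their backs; the gripper's body (76 mm by 85 mm) begins 54 mm behind the grasp point. The pads swing forward as they close: fully open they stand 13 mm farther back than shut.
Start: joints at [-66.177, 4.979, 10.078, 95.1, 0, 90], TCP at [0.222, -0.503, 0.231] pointing down, gripper open.
Joint ranges: [-179.16, 179.16], [-48.56, 103.87], [-65.8, 70.77], [-126.05, 130.52], [-82.76, 87.17], [-180, 180]. Speed limits (degrees/s): [127.2, 127.2, 147.25, 180, 180, 180].

### API

Orientations are given as [roll, pitch, yaw] about the fixed x, y, z axes, in that order (R = Rz(yaw) Ry(pitch) Rx(roll)).
In Python, from workcell import bot gives the robot as it stands.
- The arm moves only by the shell command python3 -m crank 'ROWS' [FORCE]. ROWS is JSON, a list of rows, each an object with "gripper": the finger opening in mm, from 0 to 85.4; "travel": the shift along the tool's x, y, z in mm, a list of three; "twist": the turn, a rotation vector about the tool's x, y, z in rad, a list of three. In form: [{"gripper": gripper, "travel": [tx, ty, tz], "twist": [rx, ry, rz]}, ...]. A call has 1 to 12 rows; each row shifts and turns the commanded pose from where the row before left it, along the tool's axes as they then stand; what a row does not reach is not made up. A row lasts 1/8 s, in which the tool goes at most 62.5 mm and 10.7 degrees, less where a joint would pass 70% of its speed; a pose out of reach is approached as far as the arm can. A call is refused whole if a number of a shift passes 62.5 or a number of a turn 0.188, either way. A call with a gripper value outside its range is refused whole. The fingers move at their own pace and stop on an object; FORCE is the grip in N (left out, the last holds). Time passes only in rows, so rows that do not move let the fingers close. It gives the time, the measured TCP pose, the force, the opening and the grip force at its end, in the units of the state.
- bot.get_obs(): the state, without advancing time (a new reading comes with each control period).
- bot.camera(name): name is "scene" or "top" or "wrist"; returns the picture (480x640x3 uint8, red, green, blue); there is no depth.
- bot.calibration(name): a dict with "vfov" (degrees; the focal length in pixels is half the picture's height over the tangent of half this angle, whatever the lens; pixels are square), "cx", "cy" (the principal point, pixels), "camera_from_world" (4x4, takes a point from world to camera coordinates). Camera axes: x right, y down, z forward; pixel columns grow to the right and rows downward; lengths in m; the calibration is good to about 2 mm. The wrist camera is an equidistant fisheye: a pixel r from the principal point sees the ray r / f radians off the axis. A picture is of the moment at which its call begins: read the wrist's pose just before it. calibration takes no time and is no camera call; for the wrist camera it gives the pose at the moment of the call.
- bot.job_done(): hands the job in; it is judged then, once.
The state is a dict: "time": time; "q": joint angles; "qd": joint speeds; "joint_efforts": joint torques, N m; "ee_pos": TCP position; "tcp_rot": TCP orientation; "wrist_force": force on the tool from outside, world axes, zero at the start; "torque": the same for the moment, N m; "opening": finger opening in m; "grasp_force": force on a finger pad.
Only numpy, scipy, OpenCV 4.12 (cv2) and the standard library are available. Lean on these libraries where they do the work, as an engineer would, in place of code of your own. Each camera call takes 0.05 s, during which the arm holds its last target. There are 200 camera calls.

### The job

The balance check is done: put the four stainless-steel weights back into their open case, each standing upright in the round well cut for its size, and lower them in rather than dropping them. The two brass weights among them belong to another set: leave them standing where they are.

Things in the scene. Friction and masses are not known exactly. Their poses are not given: they have to be found in the camera images.
- steel_500: the largest of the four silver stainless-steel knob weights, 500 g: an upright cylinder 44 mm across and 34 mm tall with a short neck and a 28 mm wide knob on top, 54 mm tall in all. Origin: centre of its underside, z up. At the start it stands on a 3 mm thick blue-green mat, at least 75 mm centre to centre from its neighbours.
- steel_200: the second largest of the four silver stainless-steel knob weights, 200 g: an upright cylinder 32 mm across and 25 mm tall with a short neck and a 20 mm wide knob on top, 41 mm tall in all. Origin: centre of its underside, z up. At the start it stands on a 3 mm thick blue-green mat, at least 75 mm centre to centre from its neighbours.
- steel_100: the second smallest of the four silver stainless-steel knob weights, 100 g: an upright cylinder 25 mm across and 21 mm tall with a short neck and a 16 mm wide knob on top, 34 mm tall in all. Origin: centre of its underside, z up. At the start it stands on a 3 mm thick blue-green mat, at least 75 mm centre to centre from its neighbours.
- steel_50: the smallest of the four silver stainless-steel knob weights, 50 g: an upright cylinder 18 mm across and 20 mm tall with a short neck and a 13 mm wide knob on top, 31 mm tall in all. Origin: centre of its underside, z up. At the start it stands on a 3 mm thick blue-green mat, at least 75 mm centre to centre from its neighbours.
- well_500: well for the 500 g weight, the largest of four: a round well 58 mm across, 8 mm deep, pale blue floor, in the middle of a dark foam block 88 x 88 x 22 mm. Fixed. Origin: centre of the block's underside, z up, x and y along its sides; well floor 14 mm, top 22 mm above it. The four blocks lie two by two, in any order, in an open wooden case 190 mm square, its rim 1 mm below their tops.
- well_200: well for the 200 g weight, the second largest of four: a round well 46 mm across, 8 mm deep, pale blue floor, in the middle of a dark foam block 88 x 88 x 22 mm. Fixed. Origin: centre of the block's underside, z up, x and y along its sides; well floor 14 mm, top 22 mm above it. The four blocks lie two by two, in any order, in an open wooden case 190 mm square, its rim 1 mm below their tops.
- well_100: well for the 100 g weight, the second smallest of four: a round well 39 mm across, 8 mm deep, pale blue floor, in the middle of a dark foam block 88 x 88 x 22 mm. Fixed. Origin: centre of the block's underside, z up, x and y along its sides; well floor 14 mm, top 22 mm above it. The four blocks lie two by two, in any order, in an open wooden case 190 mm square, its rim 1 mm below their tops.
- well_50: well for the 50 g weight, the smallest of four: a round well 32 mm across, 8 mm deep, pale blue floor, in the middle of a dark foam block 88 x 88 x 22 mm. Fixed. Origin: centre of the block's underside, z up, x and y along its sides; well floor 14 mm, top 22 mm above it. The four blocks lie two by two, in any order, in an open wooden case 190 mm square, its rim 1 mm below their tops.
- brass_200: a yellow brass knob weight of just the shape and size of the 200 g steel one (32 mm across, 41 mm tall). It does not belong in the case. Origin: centre of its underside, z up. Stands on the mat.
- brass_100: a yellow brass knob weight of just the shape and size of the 100 g steel one (25 mm across, 34 mm tall). It does not belong in the case. Origin: centre of its underside, z up. Stands on the mat.

How it is judged (in metres and radians):
At the end, for the whole second after the job is handed in: Each steel weight stands on the floor of its own well: centre within 10 mm of the well's centre, underside 10 to 17 mm above the underside of the foam block, within 0.1 rad of upright, at rest. Both brass weights stand upright (0.1 rad) and at rest within 20 mm of where they started (horizontal distance between steel_500 and well_500 below 0.01 m and z of steel_500 in the frame of well_500 between 0.01 and 0.017 m and angle between each of steel_500, steel_200, steel_100, steel_50, brass_200, brass_100's own z axis and vertical below 0.1 rad and linear speed of each of steel_500, steel_200, steel_100, steel_50, brass_200, brass_100 below 0.02 m/s and horizontal distance between steel_200 and well_200 below 0.01 m and z of steel_200 in the frame of well_200 between 0.01 and 0.017 m and horizontal distance between steel_100 and well_100 below 0.01 m and z of steel_100 in the frame of well_100 between 0.01 and 0.017 m and horizontal distance between steel_50 and well_50 below 0.01 m and z of steel_50 in the frame of well_50 between 0.01 and 0.017 m and distance of each of brass_200, brass_100 from where it was at the start of the episode below 0.02 m); the robot touches nothing.
It fails at once if a steel weight is dropped or thrown into its well (faster than 0.7 m/s there, a fall of about 25 mm) ((horizontal distance between steel_500 and well_500 below 0.045 m and z of steel_500 in the frame of well_500 below 0.05 m and linear speed of steel_500 above 0.7 m/s) or (horizontal distance between steel_200 and well_200 below 0.045 m and z of steel_200 in the frame of well_200 below 0.05 m and linear speed of steel_200 above 0.7 m/s) or (horizontal distance between steel_100 and well_100 below 0.045 m and z of steel_100 in the frame of well_100 below 0.05 m and linear speed of steel_100 above 0.7 m/s) or (horizontal distance between steel_50 and well_50 below 0.045 m and z of steel_50 in the frame of well_50 below 0.05 m and linear speed of steel_50 above 0.7 m/s)).
It fails at once if a brass weight is carried off, knocked over or shoved away (more than 40 mm or 0.4 rad) ((distance of brass_200 from where it was at the start of the episode above 0.04 m or angle between brass_200's own z axis and vertical above 0.4 rad) or (distance of brass_100 from where it was at the start of the episode above 0.04 m or angle between brass_100's own z axis and vertical above 0.4 rad)).
It also fails if it takes over 102 s, if anything falls off the work surface, if the arm or the gripper's body presses on something with over 40 N, if the wrist force passes 120 N, or if a joint passes its speed limit or range.

## Working session

There is one attempt and no reset: what is moved stays moved. The work goes in short steps, Python scripts to look and compute and a shell command to move; the robot and the scene stay as the last step left them, time stands still between calls to the robot, and variables do not carry over. Pictures are saved under pics/ and viewed, at most 16 in all, crops included, and the job is handed in when it is done.

```bash
mkdir -p pics; ls; python3 - <<'E'
from workcell import bot
import cv2,numpy as np
o=bot.get_obs();print({k:np.round(v,3).tolist() for k,v in o.items()})
for n in("top","scene"):
    c=bot.calibration(n);print(n,c)
    cv2.imwrite(f"pics/{n}0.png",bot.camera(n)[:,:,::-1])
E
```

```text
pics
{'time': 0.0, 'q': [-66.177, 5.012, 10.035, 95.1, -0.001, 90.0], 'qd': [-0.002, 0.023, -0.093, 0.0, 0.02, 0.098], 'joint_efforts': [-0.002, -52.04, 46.48, 0.016, -0.0, 0.0], 'ee_pos': [0.222, -0.503, 0.231], 'tcp_rot': [-179.922, 0.001, 23.823], 'wrist_force': [-0.193, 0.192, 0.029], 'torque': [0.022, 0.009, -0.045], 'grasp_force': 0.0, 'opening': 0.085}
top {'vfov': 54.37996651122477, 'cx': 317.9589289218669, 'cy': 241.6716185139906, 'camera_from_world': array([[ 0.0082919 , -0.99984029,  0.01583141, -0.00144908],
       [-0.99024244, -0.01041268, -0.13896578,  0.53355865],
       [ 0.13910843, -0.01452464, -0.99017063,  0.81570026],
       [ 0.        ,  0.        ,  0.        ,  1.        ]])}
scene {'vfov': 51.03924447292468, 'cx': 325.7207390714653, 'cy': 235.52498141095495, 'camera_from_world': array([[ 0.6912169 ,  0.72243244, -0.01762305, -0.37949396],
       [ 0.5558741 , -0.54712187, -0.62582877, -0.25026683],
       [-0.46176096,  0.42278723, -0.77976136,  1.11075558],
       [ 0.        ,  0.        ,  0.        ,  1.        ]])}
```

View pics/top0.png

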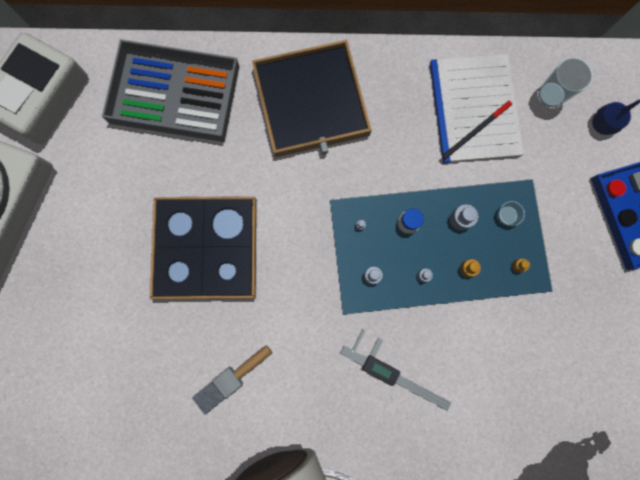

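View pics/scene0.png

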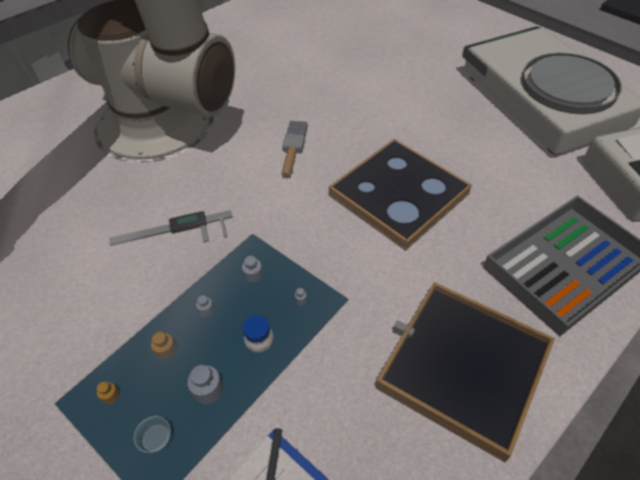

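Top view: the steels are at about (361,225)=50, (373,275)=200, (425,275)=100 and (465,217)=500. The brass weights are at (471,268) and (522,265), with a blue-capped jar and a glass as distractors. The wells are at (228,223), (180,224), (179,272) and (227,272).

```bash
cat >h.py <<'E'
import numpy as np,cv2
from workcell import bot
def ray(cal,uv,fish=False):
    M=cal["camera_from_world"];R=M[:3,:3];o=-R.T@M[:3,3]
    f=240/np.tan(np.radians(cal["vfov"]/2));d=(np.array(uv,float)-[cal["cx"],cal["cy"]])/f
    if fish:
        t=np.hypot(*d);d=d/max(t,1e-9);v=np.array([*(d*np.sin(t)),np.cos(t)])
    else: v=np.array([*d,1.])
    return o,R.T@v
def onplane(cal,uv,z,fish=False):
    o,v=ray(cal,uv,fish);return (o+v*(z-o[2])/v[2])[:2]
def blobs(mask,amin):
    n,l,s,c=cv2.connectedComponentsWithStats(mask.astype(np.uint8))
    return [(c[i],s[i]) for i in range(1,n) if s[i,4]>=amin]
E
python3 - <<'E'
from h import *
c=bot.calibration("top");im=cv2.imread("pics/top0.png");h=cv2.cvtColor(im,cv2.COLOR_BGR2HSV)
b,g,r=[im[:,:,i].astype(int) for i in range(3)]
H,S,V=[h[:,:,i] for i in range(3)]
w=(V>120);w[:, :155]=0;w[:,254:]=0;w[:200]=0;w[297:]=0
for p,s in blobs(w,60):
    xy=onplane(c,p,.014);print("well",p.round(1),s,xy.round(4), "d~",round(2*np.sqrt(s[4]/np.pi)*.82/467*1000,1))
w=((r>g-15)&(V>70));w[:186]=0;w[305:]=0;w[:,:340]=0;w[:,540:]=0
zs={}
for p,s in blobs(w,25): print("obj",p.round(1),s,[onplane(c,p,z).round(4).tolist() for z in(.02,.03)])
E
```

```text
well [252.8 256.1] [252 205   2  90 118] [0.5084 0.1245] d~ 21.5
well [227.5 223.5] [213 210  30  29 684] [0.5694 0.1736] d~ 51.8
well [179.8 223.6] [168 213  24  23 424] [0.5684 0.2629] d~ 40.8
well [178.2 271.4] [169 262  20  20 314] [0.4785 0.2614] d~ 35.1
well [226.9 271. ] [219 264  17  16 213] [0.4802 0.1715] d~ 28.9
obj [382.5 189.9] [340 186 123  13 851] [[0.6364, -0.1183], [0.6338, -0.1168]]
obj [537.4 197.4] [534 186   6  33 111] [[0.6254, -0.4136], [0.623, -0.4086]]
obj [465.5 215.8] [453 205  25  24 408] [[0.5882, -0.2747], [0.5862, -0.2713]]
obj [404.6 225.5] [397 213  21  20 109] [[0.5683, -0.1591], [0.5665, -0.1571]]
obj [360.2 224.6] [356 220   9  10  66] [[0.5691, -0.0757], [0.5673, -0.0746]]
obj [471.6 267.2] [463 259  18  18 263] [[0.4911, -0.2827], [0.4902, -0.2792]]
obj [522.4 264.1] [515 258  16  14 164] [[0.4977, -0.3781], [0.4967, -0.3736]]
obj [372.6 275.1] [364 267  18  18 236] [[0.4746, -0.0982], [0.4739, -0.0969]]
obj [424.7 274.9] [417 269  15  14 142] [[0.4759, -0.1947], [0.4752, -0.1923]]
obj [501.7 300.3] [431 292 109  13 707] [[0.4304, -0.3361], [0.4302, -0.332]]
```

```bash
python3 -m crank '[{"gripper":66,"travel":[0,0,0],"twist":[0,0,0.1385]},{"gripper":66,"travel":[0,0,0],"twist":[0,0,0.1385]},{"gripper":66,"travel":[0,0,0],"twist":[0,0,0.1385]},{"gripper":66,"travel":[45,-29,6],"twist":[0,0,0]},{"gripper":66,"travel":[45,-29,6],"twist":[0,0,0]},{"gripper":66,"travel":[45,-29,6],"twist":[0,0,0]},{"gripper":66,"travel":[45,-29,6],"twist":[0,0,0]},{"gripper":66,"travel":[45,-29,6],"twist":[0,0,0]},{"gripper":66,"travel":[45,-29,6],"twist":[0,0,0]},{"gripper":66,"travel":[45,-29,6],"twist":[0,0,0]},{"gripper":66,"travel":[45,-29,6],"twist":[0,0,0]},{"gripper":66,"travel":[0,0,0],"twist":[0,0,0]}]' 60
python3 - <<'E'
from h import *
c=bot.calibration("wrist");print(bot.get_obs()["tcp_rot"]);cv2.imwrite("pics/w1.png",bot.camera("wrist")[:,:,::-1])
np.save("c1.npy",c,allow_pickle=True)
E
```

```text
time: 1.6
ee_pos: [0.5841, -0.2684, 0.1811]
tcp_rot: [-179.9, 0.1, 0.2]
wrist_force: [-0.9, 0.0, 0.2]
opening: 0.0661
grasp_force: 0.0
[-1.79910806e+02  1.27948120e-01  2.44328540e-01]
```

View pics/w1.png

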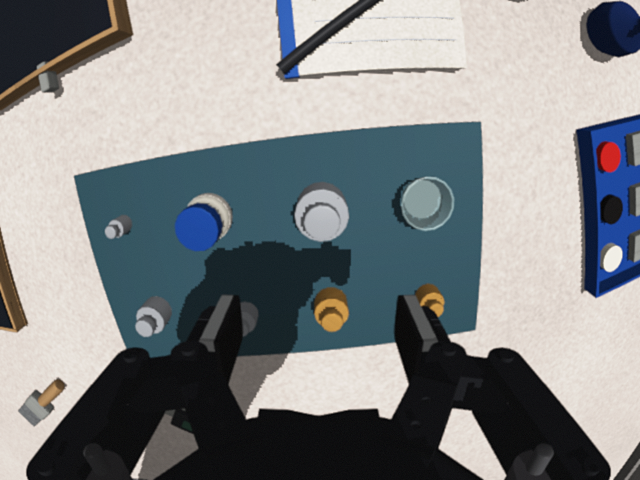

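Steel_500 sits at (322,213) with its knob top at about (323,222); the other weights, jar and glass are where expected.

```bash
python3 - <<'E'
from h import *
c=np.load("c1.npy",allow_pickle=True).item()
for n,uv,z in(("500 top",(323,222),.057),("500 body top",(321,211),.037),("50 top",(111,231),.034),("200 top",(147,325),.044),("br200",(331,320),.044)):
    print(n,onplane(c,uv,z,True).round(4))
g=cv2.cvtColor(cv2.imread("pics/w1.png"),cv2.COLOR_BGR2HSV)
w=(g[:,:,1]<60)&(g[:,:,2]>100);w[:170]=0;w[260:]=0;w[:,:280]=0;w[:,370:]=0
for p,s in blobs(w,200):print(p,s,onplane(c,p,.025,True))
E
```

```text
500 top [ 0.5865 -0.2724]
500 body top [ 0.5897 -0.271 ]
50 top [ 0.5714 -0.08  ]
200 top [ 0.4804 -0.1058]
br200 [ 0.4938 -0.2804]
[322.11550851 214.84859641] [ 295  188   54   54 2173] [ 0.58317795 -0.27204328]
```

```bash
python3 -m crank '[{"gripper":66,"travel":[2,4,30],"twist":[0,0,0]},{"gripper":66,"travel":[0,0,40],"twist":[0,0,0]},{"gripper":66,"travel":[0,0,40],"twist":[0,0,0]},{"gripper":66,"travel":[0,0,35],"twist":[0,0,0]},{"gripper":66,"travel":[0,0,18],"twist":[0,0,0]},{"gripper":66,"travel":[0,0,6],"twist":[0,0,0]},{"gripper":66,"travel":[0,0,0],"twist":[0,0,0]},{"gripper":40,"travel":[0,0,0],"twist":[0,0,0]},{"gripper":40,"travel":[0,0,0],"twist":[0,0,0]},{"gripper":40,"travel":[0,0,0],"twist":[0,0,0]},{"gripper":40,"travel":[0,0,0],"twist":[0,0,0]}]' 60
```

```text
time: 3.02
ee_pos: [0.5851, -0.2748, 0.0165]
tcp_rot: [180.0, -0.2, 0.1]
wrist_force: [-1.1, 3.5, 6.6]
opening: 0.0421
grasp_force: 61.4
```

```bash
python3 -m crank '[{"gripper":38,"travel":[0,0,-20],"twist":[0,0,0]},{"gripper":38,"travel":[0,0,-50],"twist":[0,0,0]},{"gripper":38,"travel":[0,0,-50],"twist":[0,0,0]},{"gripper":38,"travel":[0,-50,0],"twist":[0,0,0]},{"gripper":38,"travel":[-4,-57,0],"twist":[0,0,0]},{"gripper":38,"travel":[-4,-57,0],"twist":[0,0,0]},{"gripper":38,"travel":[-4,-57,0],"twist":[0,0,0]},{"gripper":38,"travel":[-4,-57,0],"twist":[0,0,0]},{"gripper":38,"travel":[0,-57,0],"twist":[0,0,0]},{"gripper":38,"travel":[0,-57,0],"twist":[0,0,0]},{"gripper":38,"travel":[0,-48,0],"twist":[0,0,0]},{"gripper":38,"travel":[0,0,0],"twist":[0,0,0]}]'
python3 - <<'E'
from h import *
c=bot.calibration("wrist");cv2.imwrite("pics/w2.png",bot.camera("wrist")[:,:,::-1])
np.save("c2.npy",c,allow_pickle=True)
print(bot.get_obs()["ee_pos"])
E
```

```text
time: 4.53
ee_pos: [0.5672, 0.0887, 0.1384]
tcp_rot: [-176.7, 0.0, 7.3]
wrist_force: [0.9, -0.5, -5.9]
opening: 0.042
grasp_force: 62.5
[0.56728021 0.0878662  0.13818738]
```

View pics/w2.png

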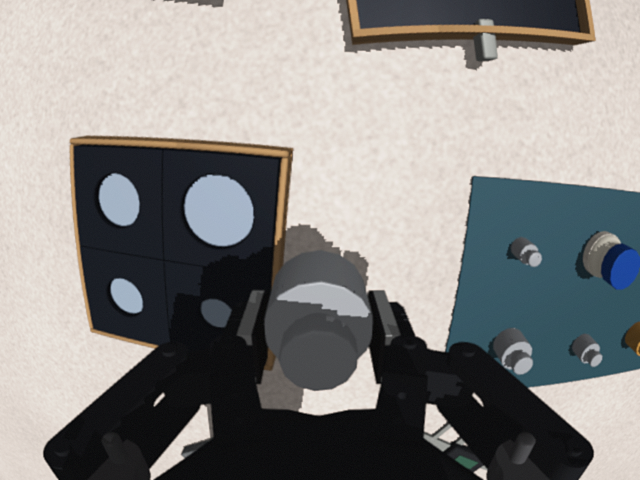

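The picture shows the weight held upright-ish between the pads. Well_500 is at (219,210), still to the left. The arm fell short in y and turned slightly, so I'll check the joints and compute corrections.

```bash
cat >>h.py <<'E'
from scipy.spatial.transform import Rotation as Ro
def go(target,yaw=0.):
    o=bot.get_obs();R=Ro.from_euler("xyz",o["tcp_rot"],degrees=True);T=Ro.from_euler("xyz",[180,0,yaw],degrees=True)
    print("t",round(o["time"],2),"q",np.round(o["q"],1),"ee",np.round(o["ee_pos"],4),"rot",np.round(o["tcp_rot"],1))
    print("  tool travel mm",((R.inv().apply(np.array(target)-o["ee_pos"]))*1000).round(1),"after-twist travel",(T.inv().apply(np.array(target)-o["ee_pos"])*1000).round(1),"twist",(R.inv()*T).as_rotvec().round(3),"grip",round(o["opening"],4),round(float(o["grasp_force"]),1))
E
python3 - <<'E'
from h import *
c=np.load("c2.npy",allow_pickle=True).item()
g=cv2.cvtColor(cv2.imread("pics/w2.png"),cv2.COLOR_BGR2HSV)
w=(g[:,:,2]>140);w[:155]=0;w[300:]=0;w[:,:90]=0;w[:,265:]=0
for p,s in blobs(w,300):print(p,s,onplane(c,p,.014,True).round(4))
go([.5694,.1736,.135])
E
```

```text
[118.8857868 199.6034264] [  99  174   40   52 1576] [0.5652 0.2641]
[218.63789474 210.11894737] [ 185  175   69   71 3800] [0.5674 0.1727]
[124.07370518 290.25697211] [111 279  31  21 502] [0.4792 0.2647]
t 4.58 q [  7.2   7.4   2.4  85.    3.3 179.9] ee [0.5673 0.0879 0.1382] rot [-176.7    0.     7.2]
  tool travel mm [ 12.9 -84.5   8.1] after-twist travel [  2.1 -85.7   3.2] twist [-0.058  0.004  0.126] grip 0.0419 62.5
```

J6 had hit its 180° limit (yaw ≥ j1), so I'll work with yaw 90 instead (tool x = world y, tool y = world x).

```bash
python3 -m crank '[{"gripper":38,"travel":[0,0,0],"twist":[-0.058,0.004,-0.18]},{"gripper":38,"travel":[0,0,0],"twist":[0,0,-0.18]},{"gripper":38,"travel":[0,0,0],"twist":[0,0,-0.18]},{"gripper":38,"travel":[0,0,0],"twist":[0,0,-0.18]},{"gripper":38,"travel":[0,0,0],"twist":[0,0,-0.18]},{"gripper":38,"travel":[0,0,0],"twist":[0,0,-0.18]},{"gripper":38,"travel":[0,0,0],"twist":[0,0,-0.18]},{"gripper":38,"travel":[0,0,0],"twist":[0,0,-0.18]},{"gripper":38,"travel":[0,0,0],"twist":[0,0,0]}]'
python3 - <<'E'
from h import *
go([.569,.1733,.07],90)
E
```

```text
time: 5.7
ee_pos: [0.5673, 0.0867, 0.1378]
tcp_rot: [179.6, -0.1, 89.4]
wrist_force: [0.0, -0.0, -4.6]
opening: 0.0424
grasp_force: 62.6
t 5.7 q [ 8.7  6.9  1.8 84.5  0.  99.2] ee [0.5673 0.0867 0.1378] rot [ 1.796e+02 -1.000e-01  8.940e+01]
  tool travel mm [86.5  0.3 68. ] after-twist travel [86.6  1.7 67.8] twist [ 0.008 -0.002 -0.01 ] grip 0.0424 62.6
```

```bash
python3 -m crank '[{"gripper":38,"travel":[30,1,0],"twist":[0.008,0,-0.01]},{"gripper":38,"travel":[40,1,0],"twist":[0,0,0]},{"gripper":38,"travel":[17,0,30],"twist":[0,0,0]},{"gripper":38,"travel":[0,0,38],"twist":[0,0,0]},{"gripper":38,"travel":[0,0,0],"twist":[0,0,0]},{"gripper":38,"travel":[0,0,0],"twist":[0,0,0]}]'
python3 - <<'E'
from h import *
c=bot.calibration("wrist");cv2.imwrite("pics/w3.png",bot.camera("wrist")[:,:,::-1])
cv2.imwrite("pics/s3.png",bot.camera("scene")[:,:,::-1][120:320,300:540].repeat(3,0).repeat(3,1))
np.save("c3.npy",c,allow_pickle=True)
go([.569,.1733,.0275],90)
E
```

```text
time: 6.45
ee_pos: [0.5699, 0.1743, 0.0714]
tcp_rot: [179.9, -0.1, 90.0]
wrist_force: [0.9, -1.0, -4.4]
opening: 0.042
grasp_force: 62.6
t 6.55 q [ 1.700e+01  1.100e+01 -9.000e-01  7.800e+01  1.000e-01  1.069e+02] ee [0.5704 0.1745 0.072 ] rot [179.9  -0.2  90. ]
  tool travel mm [-1.4 -1.5 44.5] after-twist travel [-1.2 -1.4 44.5] twist [ 0.003 -0.003  0.001] grip 0.0419 62.6
```

View pics/s3.png

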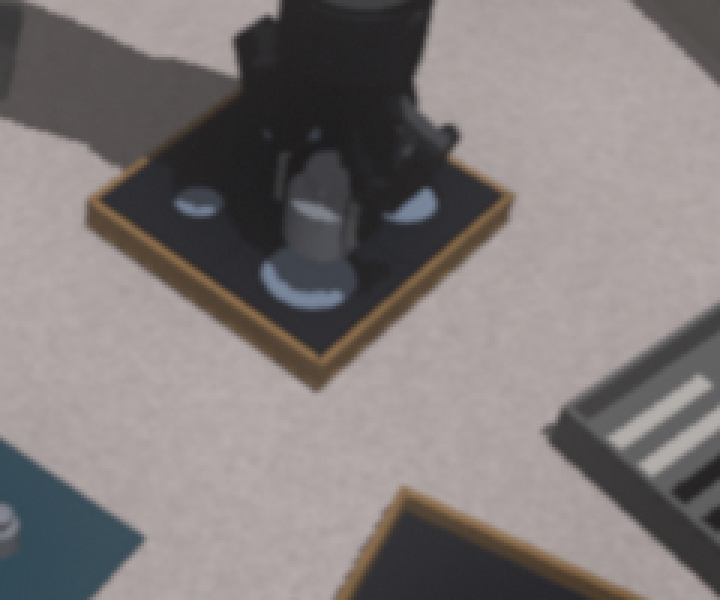

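View pics/w3.png

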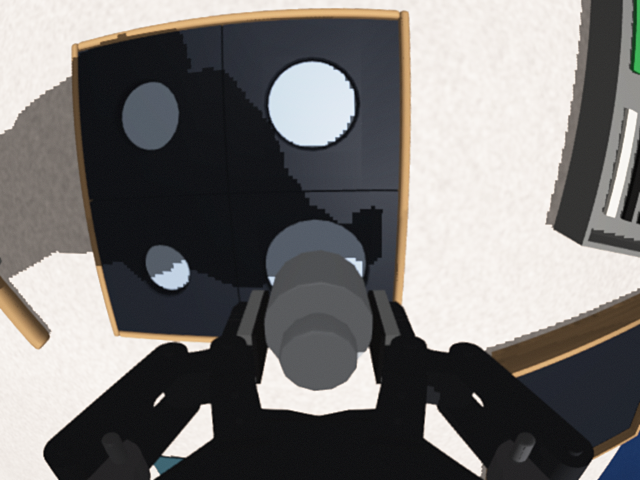

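The weight hangs upright over well_500 and is centred on it in both views. Lowering.

```bash
python3 -m crank '[{"gripper":38,"travel":[-1,-1.5,18],"twist":[0,0,0]},{"gripper":38,"travel":[0,0,12],"twist":[0,0,0]},{"gripper":38,"travel":[0,0,6],"twist":[0,0,0]},{"gripper":38,"travel":[0,0,4],"twist":[0,0,0]},{"gripper":38,"travel":[0,0,3],"twist":[0,0,0]},{"gripper":38,"travel":[0,0,0],"twist":[0,0,0]},{"gripper":38,"travel":[0,0,0],"twist":[0,0,0]}]'
```

```text
time: 7.42
ee_pos: [0.5671, 0.1735, 0.0323]
tcp_rot: [179.9, -0.2, 90.1]
wrist_force: [-24.0, -7.6, 40.8]
opening: 0.0419
grasp_force: 67.6
```

```bash
python3 -m crank '[{"gripper":38,"travel":[0,0,-5],"twist":[0,0,0]},{"gripper":38,"travel":[0,0,0],"twist":[0,0,0]},{"gripper":38,"travel":[0,0,0],"twist":[0,0,0]}]'
python3 - <<'E'
from h import *
c=bot.calibration("wrist");cv2.imwrite("pics/w4.png",bot.camera("wrist")[:,:,::-1][150:450,120:520].repeat(2,0).repeat(2,1))
cv2.imwrite("pics/t4.png",cv2.resize(bot.camera("top")[:,:,::-1][180:310,140:270],None,fx=4,fy=4,interpolation=2))
E
```

```text
time: 7.8
ee_pos: [0.5683, 0.1739, 0.0325]
tcp_rot: [179.9, -0.2, 90.1]
wrist_force: [-2.7, -1.4, 6.4]
opening: 0.0426
grasp_force: 64.4
```

View pics/w4.png

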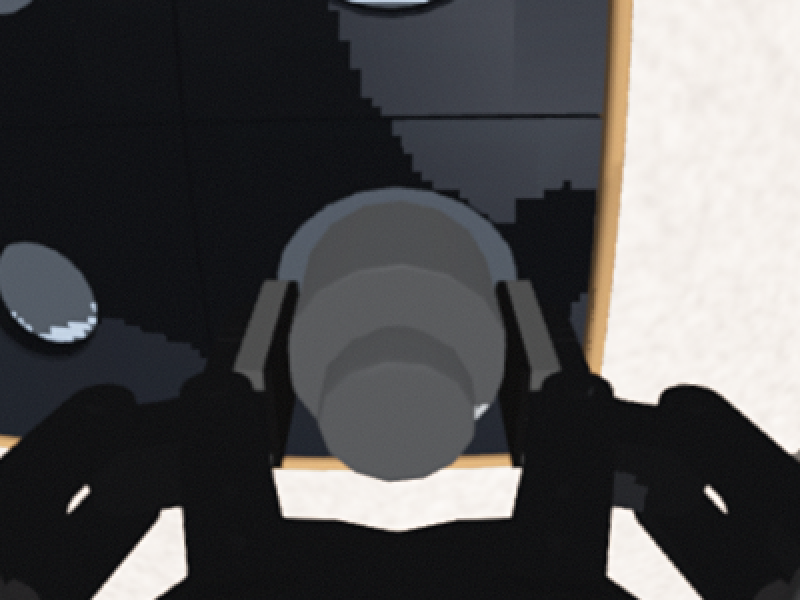

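The weight's base lies inside well_500, with an even crescent of floor visible, and it rests on something. Opening a little to release it.

```bash
python3 -m crank '[{"gripper":54,"travel":[0,0,0],"twist":[0,0,0]},{"gripper":54,"travel":[0,0,0],"twist":[0,0,0]},{"gripper":54,"travel":[0,0,0],"twist":[0,0,0]},{"gripper":54,"travel":[0,0,-40],"twist":[0,0,0]},{"gripper":54,"travel":[0,0,-50],"twist":[0,0,0]},{"gripper":54,"travel":[0,0,-30],"twist":[0,0,0]},{"gripper":54,"travel":[-60,0,0],"twist":[0,0,0]},{"gripper":54,"travel":[-60,0,0],"twist":[0,0,0]},{"gripper":54,"travel":[0,0,0],"twist":[0,0,0]}]'
python3 - <<'E'
from h import *
c=bot.calibration("scene");a=bot.camera("scene")[:,:,::-1];
cv2.imwrite("pics/s5.png",cv2.resize(a[120:270,310:510],None,fx=4,fy=4,interpolation=2))
go([.475,-.0985,.12],90)
E
```

```text
time: 9.02
ee_pos: [0.5681, 0.05, 0.1516]
tcp_rot: [-180.0, -0.1, 89.9]
wrist_force: [-0.0, 0.4, -0.0]
opening: 0.054
grasp_force: 0.0
t 9.07 q [ 5.1  6.9  3.3 86.4  0.1 95.2] ee [0.5682 0.0517 0.1516] rot [-1.8e+02 -1.0e-01  9.0e+01]
  tool travel mm [-150.4  -93.1   31.2] after-twist travel [-150.2  -93.2   31.6] twist [-0.    -0.002 -0.001] grip 0.0541 0.0
```

View pics/s5.png

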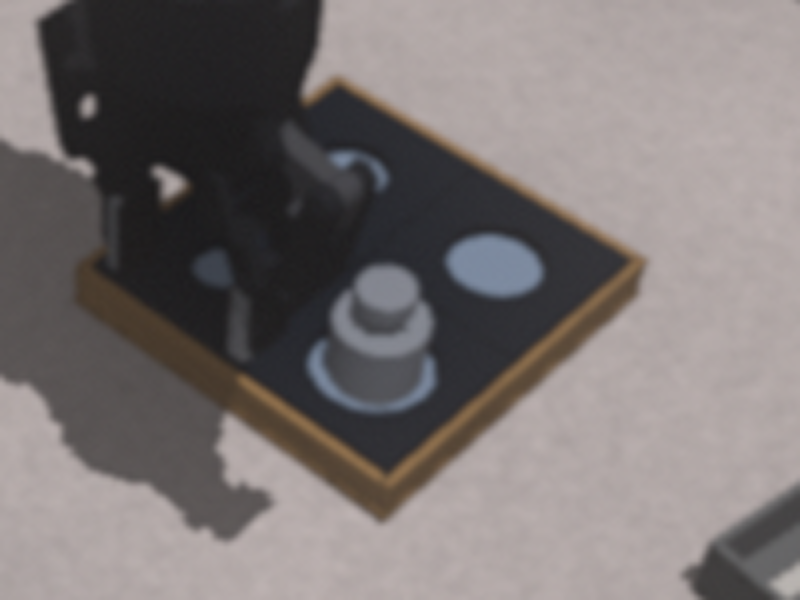

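Steel_500 stands centred in its well. Next is steel_200.

```bash
python3 -m crank '[{"gripper":54,"travel":[-50,-31,11],"twist":[0,0,0]},{"gripper":54,"travel":[-50,-31,11],"twist":[0,0,0]},{"gripper":54,"travel":[-50,-31,9],"twist":[0,0,0]},{"gripper":54,"travel":[0,0,0],"twist":[0,0,0]},{"gripper":54,"travel":[0,0,0],"twist":[0,0,0]}]' 60
python3 - <<'E'
from h import *
c=bot.calibration("wrist");cv2.imwrite("pics/w6.png",bot.camera("wrist")[:,:,::-1])
np.save("c6.npy",c,allow_pickle=True)
go([.475,-.0985,.02],90)
g=cv2.cvtColor(cv2.imread("pics/w6.png"),cv2.COLOR_BGR2HSV)
w=(g[:,:,1]<60)&(g[:,:,2]>90)
w[:120]=0
for p,s in blobs(w,100):
    if s[2]<120:print(p.round(),s,onplane(c,p,.02,True).round(4))
E
```

```text
time: 9.7
ee_pos: [0.476, -0.0961, 0.1204]
tcp_rot: [180.0, -0.1, 90.2]
wrist_force: [0.4, -0.7, 0.3]
opening: 0.0541
grasp_force: 0.0
t 9.75 q [-11.5  -4.6 -11.7  82.8   0.1  78.3] ee [ 0.4763 -0.0957  0.1204] rot [ 1.80e+02 -1.00e-01  9.02e+01]
  tool travel mm [ -3.   -1.3 100.4] after-twist travel [ -2.8  -1.3 100.4] twist [ 0.    -0.003  0.004] grip 0.054 0.0
[619. 132.] [611 124  16  16 221] [ 0.7232 -0.0062]
[454. 212.] [440 197  26  26 391] [ 0.5722 -0.0785]
[316. 248.] [ 292  230   48   35 1087] [ 0.4751 -0.1057]
[441. 305.] [419 292  49  33 863] [ 0.571  -0.1527]
[318. 358.] [302 343  31  31 577] [ 0.4766 -0.2004]
[605. 401.] [ 556  347   84  133 6058] [ 0.8218 -0.3053]
[255. 387.] [243 349  27  69 943] [ 0.4227 -0.2332]
[177. 443.] [ 140  405   68   75 2407] [ 0.33   -0.3243]
[482. 465.] [470 444  27  36 565] [ 0.6667 -0.3759]
```

View pics/w6.png

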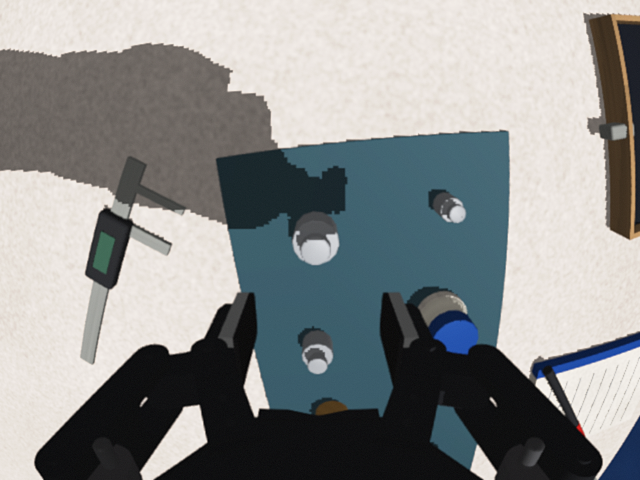

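Steel_200 is at (316,240) and matches the estimate. Descend and grip.

```bash
python3 -m crank '[{"gripper":54,"travel":[-2,-1,30],"twist":[0,0,0]},{"gripper":54,"travel":[0,0,40],"twist":[0,0,0]},{"gripper":54,"travel":[0,0,24],"twist":[0,0,0]},{"gripper":54,"travel":[0,0,10],"twist":[0,0,0]},{"gripper":54,"travel":[0,0,0],"twist":[0,0,0]},{"gripper":28,"travel":[0,0,0],"twist":[0,0,0]},{"gripper":26,"travel":[0,0,0],"twist":[0,0,0]},{"gripper":26,"travel":[0,0,0],"twist":[0,0,0]},{"gripper":26,"travel":[0,0,0],"twist":[0,0,0]},{"gripper":26,"travel":[0,0,0],"twist":[0,0,0]}]' 50
```

```text
time: 11.0
ee_pos: [0.4754, -0.0984, 0.0177]
tcp_rot: [179.9, -0.1, 90.2]
wrist_force: [-1.3, 1.9, 6.6]
opening: 0.0293
grasp_force: 49.1
```

```bash
python3 -m crank '[{"gripper":26,"travel":[0,0,-15],"twist":[0,0,0]},{"gripper":26,"travel":[0,0,-35],"twist":[0,0,0]},{"gripper":26,"travel":[0,0,-50],"twist":[0,0,0]},{"gripper":26,"travel":[36,8,0],"twist":[0,0,0]},{"gripper":26,"travel":[52,14,0],"twist":[0,0,0]},{"gripper":26,"travel":[52,14,0],"twist":[0,0,0]},{"gripper":26,"travel":[52,14,0],"twist":[0,0,0]},{"gripper":26,"travel":[52,14,0],"twist":[0,0,0]},{"gripper":26,"travel":[52,14,0],"twist":[0,0,0]},{"gripper":26,"travel":[40,10,0],"twist":[0,0,0]},{"gripper":26,"travel":[25,5,0],"twist":[0,0,0]},{"gripper":26,"travel":[0,0,0],"twist":[0,0,0]}]'
python3 - <<'E'
from h import *
go([.568,.263,.0287],90)
E
```

```text
time: 12.5
ee_pos: [0.5666, 0.264, 0.1173]
tcp_rot: [-180.0, -0.1, 90.3]
wrist_force: [0.2, -0.4, -1.5]
opening: 0.0297
grasp_force: 49.9
t 12.5 q [2.490e+01 1.450e+01 8.300e+00 8.380e+01 1.000e-01 1.147e+02] ee [0.5666 0.264  0.1173] rot [-1.80e+02 -1.00e-01  9.03e+01]
  tool travel mm [-1.2  1.4 88.6] after-twist travel [-1.   1.4 88.6] twist [-0.    -0.002  0.005] grip 0.0297 49.9
```

```bash
python3 -m crank '[{"gripper":26,"travel":[-1,1.5,25],"twist":[0,0,0]},{"gripper":26,"travel":[0,0,30],"twist":[0,0,0]},{"gripper":26,"travel":[0,0,14],"twist":[0,0,0]},{"gripper":26,"travel":[0,0,8],"twist":[0,0,0]},{"gripper":26,"travel":[0,0,5],"twist":[0,0,0]},{"gripper":26,"travel":[0,0,3],"twist":[0,0,0]},{"gripper":26,"travel":[0,0,0],"twist":[0,0,0]}]'
python3 - <<'E'
from h import *
go([.568,.263,.0287],90)
cv2.imwrite("pics/w7.png",cv2.resize(bot.camera("wrist")[150:420,160:480,::-1],None,fx=2,fy=2))
E
```

```text
time: 13.38
ee_pos: [0.5684, 0.2617, 0.0338]
tcp_rot: [179.9, -0.2, 90.1]
wrist_force: [-3.4, -2.5, 5.3]
opening: 0.0291
grasp_force: 50.5
t 13.38 q [2.470e+01 1.580e+01 7.000e-01 7.470e+01 1.000e-01 1.145e+02] ee [0.5684 0.2617 0.0338] rot [179.9  -0.2  90.1]
  tool travel mm [ 1.3 -0.4  5.1] after-twist travel [ 1.3 -0.4  5.1] twist [ 0.001 -0.003  0.002] grip 0.0291 50.5
```

View pics/w7.png

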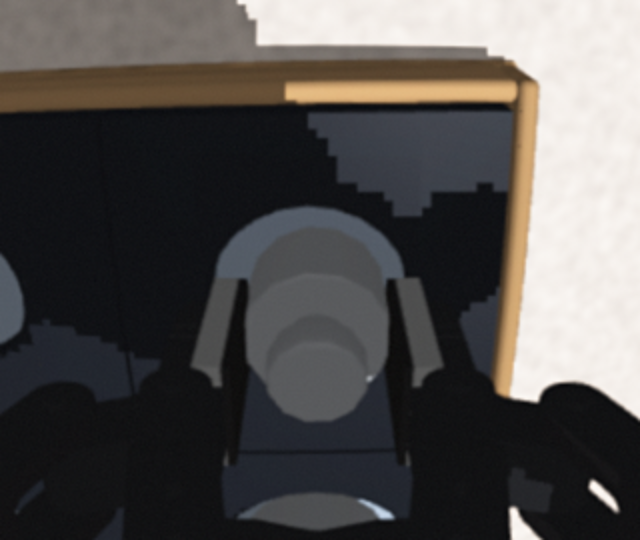

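It is in contact on the floor and centred in well_200; the constant 5 mm offset is the case's base thickness. Release, then steel_100.

```bash
python3 -m crank '[{"gripper":44,"travel":[0,0,0],"twist":[0,0,0]},{"gripper":44,"travel":[0,0,0],"twist":[0,0,0]},{"gripper":44,"travel":[0,0,0],"twist":[0,0,0]},{"gripper":44,"travel":[0,0,-35],"twist":[0,0,0]},{"gripper":44,"travel":[0,0,-50],"twist":[0,0,0]},{"gripper":44,"travel":[-40,-8,-10],"twist":[0,0,0]},{"gripper":44,"travel":[-52,-11,0],"twist":[0,0,0]},{"gripper":44,"travel":[-52,-11,0],"twist":[0,0,0]},{"gripper":44,"travel":[-52,-11,0],"twist":[0,0,0]},{"gripper":44,"travel":[-52,-11,0],"twist":[0,0,0]},{"gripper":44,"travel":[-52,-11,0],"twist":[0,0,0]},{"gripper":44,"travel":[-52,-10,0],"twist":[0,0,0]}]'
python3 -m crank '[{"gripper":44,"travel":[-52,-10,0],"twist":[0,0,0]},{"gripper":44,"travel":[-50,-9,0],"twist":[0,0,0]},{"gripper":44,"travel":[0,0,0],"twist":[0,0,0]},{"gripper":44,"travel":[0,0,0],"twist":[0,0,0]}]'
python3 - <<'E'
from h import *
c=bot.calibration("wrist");go([.476,-.1945,.017],90);cv2.imwrite("pics/w8.png",bot.camera("wrist")[:,:,::-1])
g=cv2.cvtColor(cv2.imread("pics/w8.png"),cv2.COLOR_BGR2HSV)
w=(g[:,:,1]<60)&(g[:,:,2]>60)
for p,s in blobs(w,100):
    if s[2]<120 and 120<p[1]<340:print(p.round(),s,onplane(c,p,.02,True).round(4),onplane(c,p,.037,True).round(4))
cv2.imwrite("pics/t8.png",cv2.resize(bot.camera("top")[170:330,140:380,::-1],None,fx=3,fy=3))
E
```

```text
time: 14.92
ee_pos: [0.4955, -0.0923, 0.1264]
tcp_rot: [180.0, -0.1, 90.2]
wrist_force: [0.5, 0.3, 0.3]
opening: 0.044
grasp_force: 0.0
time: 15.42
ee_pos: [0.4772, -0.1927, 0.1259]
tcp_rot: [-180.0, -0.2, 90.1]
wrist_force: [0.0, 0.5, 0.1]
opening: 0.0438
grasp_force: 0.0
t 15.43 q [-22.1  -0.6  -7.3  83.4   0.1  67.8] ee [ 0.4772 -0.1927  0.1259] rot [-180.    -0.2   90.1]
  tool travel mm [ -2.1  -1.2 108.9] after-twist travel [ -1.8  -1.2 108.9] twist [-0.    -0.003  0.002] grip 0.0438 0.0
[440. 191.] [ 423  169   52   59 1064] [ 0.5634 -0.1617] [ 0.5574 -0.1583]
[316. 235.] [ 298  215   36   41 1184] [ 0.4757 -0.1946] [ 0.4758 -0.189 ]
[389. 316.] [375 291  28  54 642] [ 0.533  -0.2613] [ 0.5291 -0.2511]
```

View pics/w8.png

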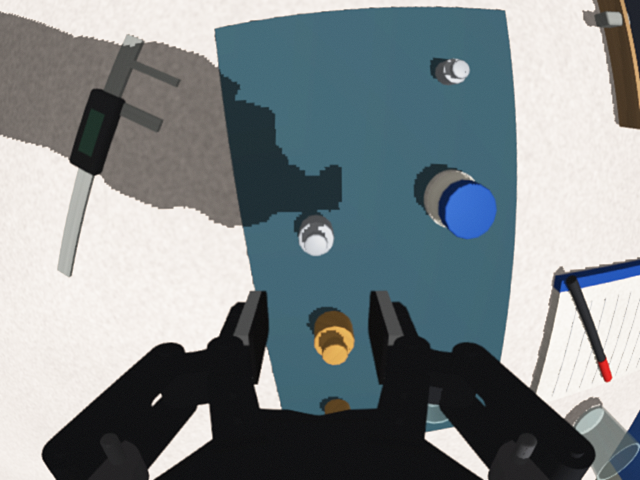

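View pics/t8.png

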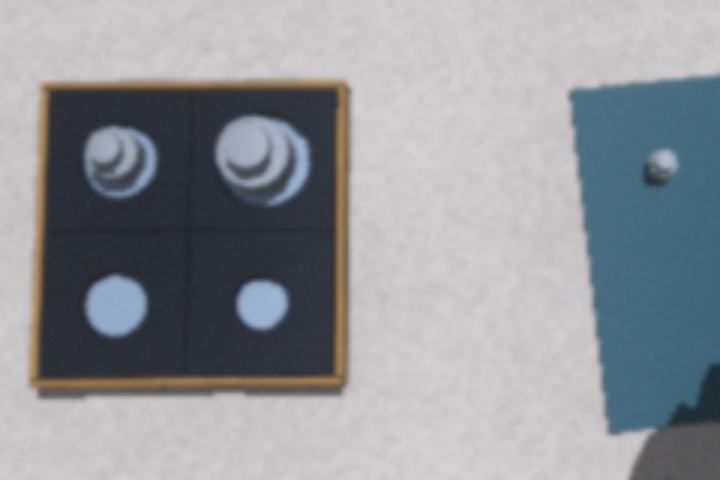

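Both weights are standing in their wells. Steel_100 is at (316,235), with brass_200 clear of the fingers. Grip it.

```bash
python3 -m crank '[{"gripper":44,"travel":[-2,-1.5,30],"twist":[0,0,0]},{"gripper":44,"travel":[0,0,45],"twist":[0,0,0]},{"gripper":44,"travel":[0,0,25],"twist":[0,0,0]},{"gripper":44,"travel":[0,0,11],"twist":[0,0,0]},{"gripper":44,"travel":[0,0,0],"twist":[0,0,0]},{"gripper":20,"travel":[0,0,0],"twist":[0,0,0]},{"gripper":20,"travel":[0,0,0],"twist":[0,0,0]},{"gripper":20,"travel":[0,0,0],"twist":[0,0,0]},{"gripper":20,"travel":[0,0,0],"twist":[0,0,0]},{"gripper":20,"travel":[0,0,0],"twist":[0,0,0]}]' 40
```

```text
time: 16.77
ee_pos: [0.4766, -0.1946, 0.0165]
tcp_rot: [179.9, -0.1, 90.2]
wrist_force: [-0.9, 2.8, 6.2]
opening: 0.0227
grasp_force: 39.1
```

```bash
python3 -m crank '[{"gripper":18,"travel":[0,0,-15],"twist":[0,0,0]},{"gripper":18,"travel":[0,0,-35],"twist":[0,0,0]},{"gripper":18,"travel":[0,0,-40],"twist":[0,0,0]},{"gripper":18,"travel":[36,0,0],"twist":[0,0,0]},{"gripper":18,"travel":[54,0,0],"twist":[0,0,0]},{"gripper":18,"travel":[54,0,0],"twist":[0,0,0]},{"gripper":18,"travel":[54,0,0],"twist":[0,0,0]},{"gripper":18,"travel":[54,0,0],"twist":[0,0,0]},{"gripper":18,"travel":[54,0,0],"twist":[0,0,0]},{"gripper":18,"travel":[54,0,0],"twist":[0,0,0]},{"gripper":18,"travel":[54,2,0],"twist":[0,0,0]},{"gripper":18,"travel":[42,0,0],"twist":[0,0,0]}]'
python3 -m crank '[{"gripper":18,"travel":[0,0,0],"twist":[0,0,0]},{"gripper":18,"travel":[0,0,0],"twist":[0,0,0]}]'
python3 - <<'E'
from h import *
go([.4787,.2615,.0325],90)
E
```

```text
time: 18.27
ee_pos: [0.4765, 0.2634, 0.1072]
tcp_rot: [180.0, -0.2, 90.2]
wrist_force: [0.4, -0.4, -0.7]
opening: 0.0227
grasp_force: 39.4
time: 18.52
ee_pos: [0.4766, 0.261, 0.1065]
tcp_rot: [-180.0, -0.1, 90.2]
wrist_force: [0.6, -0.7, -0.6]
opening: 0.0227
grasp_force: 39.4
t 18.52 q [ 2.870e+01  3.400e+00 -5.400e+00  8.120e+01  1.000e-01  1.185e+02] ee [0.4766 0.261  0.1065] rot [-1.80e+02 -1.00e-01  9.02e+01]
  tool travel mm [ 0.4  2.2 74. ] after-twist travel [ 0.5  2.1 74. ] twist [-0.    -0.002  0.003] grip 0.0227 39.4
```

```bash
python3 -m crank '[{"gripper":18,"travel":[0,2,25],"twist":[0,0,0]},{"gripper":18,"travel":[0,0,25],"twist":[0,0,0]},{"gripper":18,"travel":[0,0,12],"twist":[0,0,0]},{"gripper":18,"travel":[0,0,6],"twist":[0,0,0]},{"gripper":18,"travel":[0,0,4],"twist":[0,0,0]},{"gripper":18,"travel":[0,0,3],"twist":[0,0,0]},{"gripper":18,"travel":[0,0,0],"twist":[0,0,0]},{"gripper":18,"travel":[0,0,0],"twist":[0,0,0]}]'
python3 - <<'E'
from h import *
go([.4787,.2615,.0325],90)
cv2.imwrite("pics/w9.png",cv2.resize(bot.camera("wrist")[150:420,160:480,::-1],None,fx=2,fy=2))
E
```

```text
time: 19.52
ee_pos: [0.479, 0.2616, 0.0325]
tcp_rot: [179.9, -0.2, 90.1]
wrist_force: [-2.8, -2.9, 6.5]
opening: 0.0221
grasp_force: 40.1
t 19.52 q [ 2.860e+01  5.200e+00 -1.180e+01  7.290e+01  1.000e-01  1.184e+02] ee [0.479  0.2616 0.0325] rot [179.9  -0.2  90.1]
  tool travel mm [-0.1 -0.3  0. ] after-twist travel [-0.1 -0.3  0. ] twist [ 0.001 -0.003  0.002] grip 0.0221 40.1
```

View pics/w9.png

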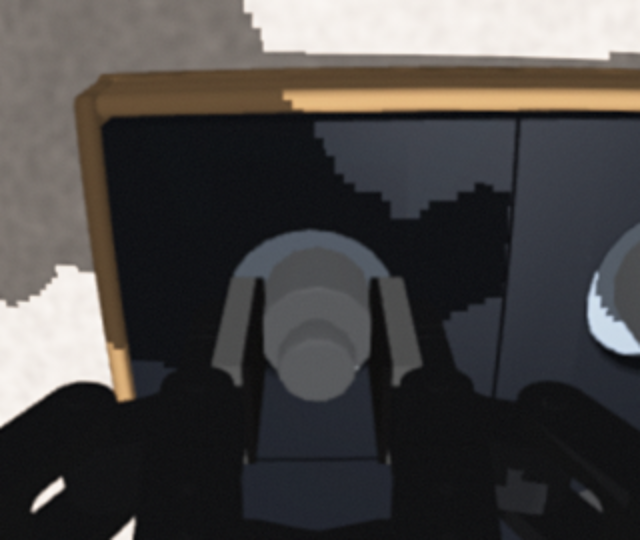

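Steel_100 is in well_100. Release and go to steel_50.

```bash
python3 -m crank '[{"gripper":36,"travel":[0,0,0],"twist":[0,0,0]},{"gripper":36,"travel":[0,0,0],"twist":[0,0,0]},{"gripper":36,"travel":[0,0,0],"twist":[0,0,0]},{"gripper":36,"travel":[0,0,-35],"twist":[0,0,0]},{"gripper":36,"travel":[0,0,-50],"twist":[0,0,0]},{"gripper":36,"travel":[-38,9,-5],"twist":[0,0,0]},{"gripper":36,"travel":[-50,14,0],"twist":[0,0,0]},{"gripper":36,"travel":[-50,14,0],"twist":[0,0,0]},{"gripper":36,"travel":[-50,14,0],"twist":[0,0,0]},{"gripper":36,"travel":[-50,14,0],"twist":[0,0,0]},{"gripper":36,"travel":[-50,13,0],"twist":[0,0,0]},{"gripper":36,"travel":[-50,13,0],"twist":[0,0,0]}]'
python3 -m crank '[{"gripper":36,"travel":[0,0,0],"twist":[0,0,0]},{"gripper":36,"travel":[0,0,0],"twist":[0,0,0]}]'
python3 - <<'E'
from h import *
c=bot.calibration("wrist");go([.569,-.0757,.0165],90);cv2.imwrite("pics/w10.png",bot.camera("wrist")[:,:,::-1])
g=cv2.cvtColor(cv2.imread("pics/w10.png"),cv2.COLOR_BGR2HSV)
w=(g[:,:,1]<60)&(g[:,:,2]>60)
for p,s in blobs(w,100):
    if s[2]<120 and 120<p[1]<340:print(p.round(),s,onplane(c,p,.018,True).round(4))
E
```

```text
time: 21.08
ee_pos: [0.5707, -0.0782, 0.1202]
tcp_rot: [-180.0, -0.1, 90.1]
wrist_force: [0.0, 0.3, -0.1]
opening: 0.0362
grasp_force: 0.0
time: 21.32
ee_pos: [0.5703, -0.0764, 0.12]
tcp_rot: [-179.9, -0.2, 90.1]
wrist_force: [0.3, -0.2, -0.5]
opening: 0.036
grasp_force: 0.0
t 21.32 q [-7.7  7.7  0.8 83.1  0.1 82.2] ee [ 0.5703 -0.0764  0.12  ] rot [-179.9   -0.2   90.1]
  tool travel mm [  0.4  -1.2 103.5] after-twist travel [  0.7  -1.3 103.5] twist [-0.001 -0.003  0.002] grip 0.036 0.0
[317. 234.] [304 217  27  34 691] [ 0.5697 -0.076 ]
[258. 315.] [247 290  24  54 568] [ 0.5249 -0.141 ]
[378. 315.] [366 290  24  54 569] [ 0.6163 -0.1408]
[326. 330.] [ 299  315   55   37 1159] [ 0.5767 -0.1544]
```

View pics/w10.png

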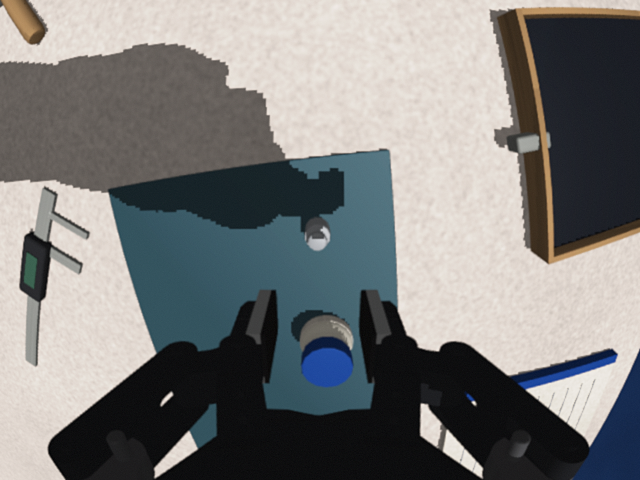

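Steel_50 is at (317,234), centred for the descent, and the jar behind it is clear.

```bash
python3 -m crank '[{"gripper":36,"travel":[0,-1,30],"twist":[0,0,0]},{"gripper":36,"travel":[0,0,40],"twist":[0,0,0]},{"gripper":36,"travel":[0,0,24],"twist":[0,0,0]},{"gripper":36,"travel":[0,0,11],"twist":[0,0,0]},{"gripper":36,"travel":[0,0,0],"twist":[0,0,0]},{"gripper":14,"travel":[0,0,0],"twist":[0,0,0]},{"gripper":13,"travel":[0,0,0],"twist":[0,0,0]},{"gripper":12,"travel":[0,0,0],"twist":[0,0,0]},{"gripper":12,"travel":[0,0,0],"twist":[0,0,0]},{"gripper":12,"travel":[0,0,0],"twist":[0,0,0]}]' 30
```

```text
time: 22.62
ee_pos: [0.5702, -0.0762, 0.0166]
tcp_rot: [179.9, -0.1, 90.1]
wrist_force: [-0.3, 2.1, 5.4]
opening: 0.0156
grasp_force: 29.5
```

```bash
python3 -m crank '[{"gripper":10,"travel":[0,0,-15],"twist":[0,0,0]},{"gripper":10,"travel":[0,0,-35],"twist":[0,0,0]},{"gripper":10,"travel":[0,0,-50],"twist":[0,0,0]},{"gripper":10,"travel":[35,-12,0],"twist":[0,0,0]},{"gripper":10,"travel":[50,-18,0],"twist":[0,0,0]},{"gripper":10,"travel":[50,-18,0],"twist":[0,0,0]},{"gripper":10,"travel":[50,-18,0],"twist":[0,0,0]},{"gripper":10,"travel":[40,-15,0],"twist":[0,0,0]},{"gripper":10,"travel":[23,-9,0],"twist":[0,0,0]},{"gripper":10,"travel":[0,0,0],"twist":[0,0,0]},{"gripper":10,"travel":[0,0,0],"twist":[0,0,0]}]'
python3 - <<'E'
from h import *
go([.480,.1717,.0325],90)
E
```

```text
time: 24.0
ee_pos: [0.4791, 0.1708, 0.1164]
tcp_rot: [180.0, -0.1, 90.1]
wrist_force: [-0.9, 0.2, -0.7]
opening: 0.0157
grasp_force: 29.4
t 24.0 q [ 1.960e+01 -1.500e+00 -9.200e+00  8.220e+01  1.000e-01  1.094e+02] ee [0.4791 0.1708 0.1164] rot [ 1.80e+02 -1.00e-01  9.01e+01]
  tool travel mm [ 0.7  0.8 83.9] after-twist travel [ 0.9  0.9 83.9] twist [ 0.    -0.002  0.002] grip 0.0157 29.4
```

```bash
python3 -m crank '[{"gripper":10,"travel":[1,1,25],"twist":[0,0,0]},{"gripper":10,"travel":[0,0,30],"twist":[0,0,0]},{"gripper":10,"travel":[0,0,15],"twist":[0,0,0]},{"gripper":10,"travel":[0,0,8],"twist":[0,0,0]},{"gripper":10,"travel":[0,0,4],"twist":[0,0,0]},{"gripper":10,"travel":[0,0,3],"twist":[0,0,0]},{"gripper":10,"travel":[0,0,0],"twist":[0,0,0]},{"gripper":10,"travel":[0,0,0],"twist":[0,0,0]}]'
```

```text
time: 25.0
ee_pos: [0.4804, 0.1726, 0.0326]
tcp_rot: [179.9, -0.2, 90.1]
wrist_force: [-2.9, -1.7, 8.2]
opening: 0.0158
grasp_force: 30.2
```

It touched the floor at the expected height and is centred. Release, back away and check.

```bash
python3 -m crank '[{"gripper":30,"travel":[0,0,0],"twist":[0,0,0]},{"gripper":30,"travel":[0,0,0],"twist":[0,0,0]},{"gripper":30,"travel":[0,0,0],"twist":[0,0,0]},{"gripper":30,"travel":[0,0,-35],"twist":[0,0,0]},{"gripper":30,"travel":[0,0,-50],"twist":[0,0,0]},{"gripper":30,"travel":[0,0,-50],"twist":[0,0,0]},{"gripper":30,"travel":[-50,0,-10],"twist":[0,0,0]},{"gripper":30,"travel":[-50,0,0],"twist":[0,0,0]},{"gripper":30,"travel":[-50,0,0],"twist":[0,0,0]},{"gripper":30,"travel":[-50,-10,0],"twist":[0,0,0]},{"gripper":30,"travel":[0,0,0],"twist":[0,0,0]},{"gripper":30,"travel":[0,0,0],"twist":[0,0,0]}]'
python3 - <<'E'
from h import *
a=bot.camera("scene")[:,:,::-1];t=bot.camera("top")[:,:,::-1]
x=cv2.resize(t[190:310,140:290],(500,400),interpolation=2);y=cv2.resize(a[130:255,320:480],(300,234))
z=cv2.resize(t[180:310,440:560],(300,325));o=np.zeros((560,800,3),np.uint8);o[:400,:500]=x;o[:234,500:]=y;o[235:560,500:]=z
cv2.imwrite("pics/f.png",o)
E
```

```text
time: 26.5
ee_pos: [0.4704, -0.0279, 0.1754]
tcp_rot: [-180.0, -0.1, 90.1]
wrist_force: [-0.2, 1.0, 0.0]
opening: 0.0299
grasp_force: 0.0
```

View pics/f.png

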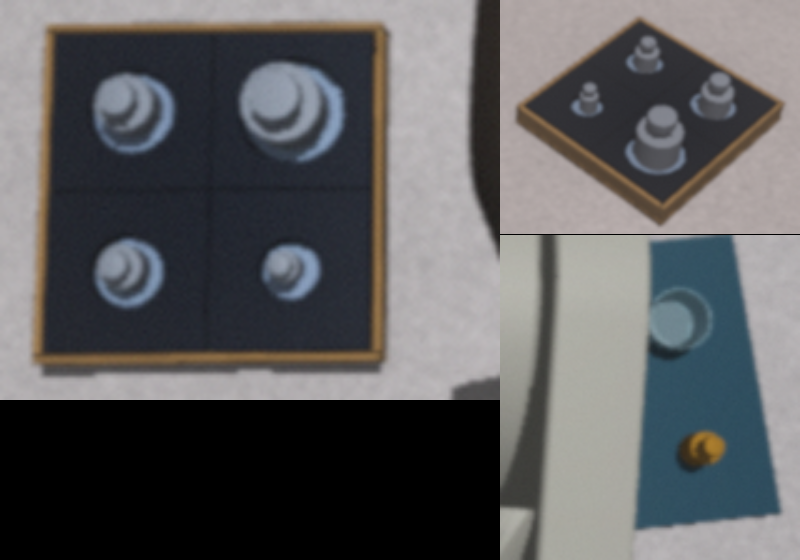

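All four steel weights stand upright and centred in their wells. Brass_100 stands untouched; brass_200 is hidden behind the arm in this view, but nothing went near it. Handing in.

```bash
python3 -c "
from workcell import bot
print(bot.job_done())"
```

```text
the job is handed in; nothing more can be done
None
```

I handed the job in at about 26.5 s: all four steel weights stand upright in their own wells, the arm never touched the brass weights (brass_200 was hidden behind the arm in the last picture), and the hand-in returned no verdict.

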